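# Load a gift tin through the sprung gate of a counter dispenser

## Robot

A 6-joint arm with a two-finger parallel gripper is mounted at the origin on the work surface. World frame = base frame: x ahead of the robot, y to its left, z up, the work surface at z = 0. Lengths are in mm, angles in rad, forces in N, time in s.
With the tool pointing down it reaches from about 375 to 925 mm from the base axis. Payload 5.7 kg.
Tool frame: the origin (TCP) lies between the finger pads; the fingertips stand 19 mm ahead of it and the grasp point (between the pads) is the TCP; z points along the fingers, y is the line along which they close (so a half turn about z gives the same grasp; the last joint's range is limited). The gripper opens to 85 mm and grips with 20 to 120 N. Pads are 22 mm wide; open, the fingers measure 114 mm over their backs; the gripper's body (76 mm by 85 mm) begins 54 mm behind the grasp point. The pads swing forward as they close: fully open they stand 13 mm farther back than shut.
Start: joints at [1.153, 0.359, 1.51, -0, 1.272, -0.115], TCP at [178.91, 572.675, 250.267] pointing down, gripper open.
Joint ranges: [-2.97, 2.97], [-1.01, 2.36], [0.21, 2.38], [-0.96, 4.11], [0.2, 2.71], [-2.98, 2.98]. Speed limits (rad/s): [2.39, 2.39, 3.14, 3.14, 3.14, 3.14].

## Interface

Orientations are given as [roll, pitch, yaw] about the fixed x, y, z axes, in that order (R = Rz(yaw) Ry(pitch) Rx(roll)).
In Python, from station import r, hand, solver, read_state, viewer, job gives the robot as it stands. Calls block until the motion is done:
- r.move_pose(position, orientation): joint-space move of the TCP to a pose.
- r.movel(position, ori=None, velocity=150, stop_force=None): straight line of the TCP; ori=None keeps the orientation; velocity is the mean speed in mm/s. With stop_force (N) it stops when the force on the tool has changed by that much, and returns True; else False.
- r.move_j(angles): joint-space move.
- hand.gripper_open() and hand.grab(grip_force=None): open the fingers fully, or close them until they stop; grip_force is the grip in N (None keeps the last).
- r.sleep(seconds).
- solver.ik(position, orientation): joint angles nearest the present ones, or None.
- read_state(): the state.
- viewer.read_camera(name): name is "scene" or "top" or "wrist"; returns a dict with "pixels" (420x560x3 uint8, red, green, blue), "depth" (420x560 float32, mm along the optical axis (not along the pixel's ray), 0 where there is no reading), "intrinsics" (3x3 intrinsics, pixels), "pose" (4x4, takes a point from camera to world coordinates); the wrist camera has in their place "tool_from_camera" (4x4, takes a point from camera to tool coordinates, whose origin is the TCP and whose axes are the flange's). Camera axes: x right, y down, z forward; pixel columns grow to the right and rows downward; lengths in mm; the calibration is good to about 2 mm. The wrist camera is an equidistant fisheye: a pixel r from the principal point sees the ray r / f radians off the axis. A picture is of the moment at which its call begins: read the wrist's pose just before it.
A pose or a line that the arm cannot do raises r.Unreachable and nothing moves.
- job.finish_job(): hands the job in; it is judged then, once.
The state is a dict: "time_s": time; "joints": joint angles; "dq": joint speeds; "joint_efforts": joint torques, N m; "ee_pos": TCP position; "ee_rot": TCP orientation; "force": force on the tool from outside, world axes, zero at the start; "moment": the same for the moment, N m; "opening": finger opening in mm; "gripper_force": force on a finger pad.
Only numpy, scipy, OpenCV 4.12 (cv2) and the standard library are available. Lean on these libraries where they do the work, as an engineer would, in place of code of your own. Each camera call takes 0.05 s, during which the arm holds its last target. There are 200 camera calls.

## Task

Restock the counter dispenser: take the round tin with the tall square wooden pull, push it through the sprung gate and along the lane, and press it gently but firmly home against the back stop for a moment. Then let go, so that it stands upright against the stop with the gate swung shut behind it; use no more than light hand force on the dispenser and leave the other things where they are.

Things in the scene. Friction and masses are not known exactly. Their poses are not given: they have to be found in the camera images.
- tin_center (a point): the tin to be loaded: bare metal, round, 70 mm across, 46 mm high, 0.17 to 0.35 kg, with an upright square wooden pull 20 x 20 mm and 40 mm tall on the middle of its lid (86 mm high over all). This point is the centre of its round body, 23 mm above its underside; z up, x and y square to the faces of the pull
- tin_pull (a point): centre of the tin's square wooden pull, 43 mm above the centre of the tin's body and 20 mm above its lid; same axes as the tin
- dispenser: lane dispenser fixed to the counter: white walls on an aluminium base plate 4 mm thick. Origin on the counter under the lane's centre line, level with the shut gate; x points along the lane, the way the tin travels in, z up. Plate from x = -95 to 190 mm, flared mouth from -47 to -10, then straight walls, tops 55 mm above the counter; tin-way 76 mm wide about y = 0
- apron (a point): on top of the base plate (4 mm above the counter), 70 mm before the shut gate on the lane's centre line: open apron where the tin can be set down from above
- slot (a point): middle of the slot over the lane, 90 mm past the gate, 59 mm above the counter (top of the lips). Clear lips, 55 to 59 mm above the counter, cover both edges of the lane from 10 mm before the gate to the end, so the tin cannot be put in from above; they leave a slot 56 mm wide along the middle, in which the pull and slim fingers can travel
- gate (a joint): sprung gate, a dark steel leaf 72 mm long, 40 mm high, across the lane, on an upright hinge pin at x = 0, y = +44 mm of the dispenser; 0 rad = shut, grows as pushed inwards along the lane, about 1.57 = flat in its recess. Its spring drives it shut: 0.06 N m when shut, 0.19 N m wide open. It can shut behind the tin once the tin's centre is over 100 mm past the hinge line
- gate_edge (a point): point on the gate's free edge, half-way up the gate, 72 mm from the hinge pin
- stop: the back stop: clamp fixed on the lane's end wall; origin on the base plate, 188 mm past the gate on the centre line, axes as the dispenser. Clamped to it is a rigid dark steel block across the lane, 62 mm wide, 40 mm high, its face set anywhere from 142 to 170 mm past the gate: its place is not measured, feel for it. A brass nose on a weak spring (0.3 N) stands 5 mm out of the face and yields flush
- plain_tin_center (a point): centre of a bystander tin of the same size with no pull (70 mm across, 46 mm high)
- ball_tin_center (a point): centre of the body of a bystander tin with a ball knob (74 mm across, body 50 mm high, 80 mm over all)
- mug: bystander: white mug 80 mm across, 90 mm high; origin under its centre
- spool: bystander: ribbon spool 60 mm across, 30 mm high; origin under its centre
- giftbox: bystander: card gift box 84 x 114 x 60 mm; origin under its centre
- frame: bystander: standing wooden picture frame 130 mm wide, 160 mm high; origin under its centre
- candle: bystander: candle jar 60 mm across, 80 mm high; origin under its centre
There are look-alikes about, which are no part of the job. Leave any green or purple look-alike of the part that bears tin_center alone.

How it is judged (in metres and radians):
On the way, in this order (a step that is already met when the one before it is completed fails the run):
1. the tin, standing in the lane, holds the gate wide open (over 0.8 rad) (value of joint gate above 0.8 rad and x of tin_center in the frame of dispenser between 0 and 0.11 m and y of tin_center in the frame of dispenser between -0.03 and 0.03 m and z of tin_center in the frame of dispenser below 0.04 m), for 0.1 s.
2. the tin is pressed home against the stop with 4 to 20 N for 0.3 s (contact force between tin and stop between 4 and 20 N), for 0.3 s.
At the end, for the whole second after the job is handed in: The tin stands released, upright (within 0.08 rad) and at rest on the dispenser's base, between the gate and the stop, touching the stop (its sprung nose, so within 5 mm of the block's face) and within 8 mm of the lane's middle; the gate is shut (under 0.08 rad) (x of tin_center in the frame of dispenser above 0.1 m and y of tin_center in the frame of dispenser between -0.008 and 0.008 m and contact force between tin and stop above 0.05 N and z of tin_center in the frame of dispenser below 0.03 m and angle between tin_center's own z axis and vertical below 0.08 rad and value of joint gate below 0.08 rad and linear speed of tin below 0.01 m/s and contact force between tin and the fingers below 0.1 N).
It fails at once if the tin is pushed against the stop with more than 20 N (contact force between tin and stop above 20 N).
It fails at once if the tin is pushed against the dispenser or its gate with more than 60 N (contact force between tin and dispenser above 60 N).
It fails at once if the arm or fingers push the dispenser or its gate with more than 25 N (contact force between any of the fingers, the arm and dispenser above 25 N).
It fails at once if the tin is tipped by more than 0.5 rad (angle between tin_center's own z axis and vertical above 0.5 rad).
It fails at once if a bystander is moved by more than 20 mm (distance of any of plain_tin_center, ball_tin_center, mug, spool, giftbox, frame, candle from where it was at the start of the episode above 0.02 m).
It also fails if it takes over 58 s, if anything falls off the work surface, if the arm or the gripper's body presses on something with over 40 N, if the wrist force passes 120 N, or if a joint passes its speed limit or range.

## Working session

There is one attempt and no reset: what is moved stays moved. The work goes in short steps, each a Python script; the robot and the scene stay as the last script left them, time stands still between calls to the robot, and variables do not carry over. Pictures are saved under pics/ and viewed, at most 10 in all, crops included, and the job is handed in when it is done.

```bash
ls; mkdir -p pics; python3 - <<'E'
from station import *
import cv2,numpy as np
for n in("scene","top"):
    c=viewer.read_camera(n); cv2.imwrite(f"pics/{n}0.png",c["pixels"][:,:,::-1]); np.savez(f"{n}0.npz",**c)
    print(n,c["intrinsics"].round(1).tolist(),c["pose"].round(3).tolist(),(c["depth"]>0).mean())
s=read_state();print(s["time_s"],s["ee_pos"],s["ee_rot"])
E
```

```text
pics
scene [[496.6, 0.0, 272.9], [0.0, 496.6, 210.0], [0.0, 0.0, 1.0]] [[0.848, 0.432, -0.307, 924.709], [0.53, -0.689, 0.495, -644.776], [0.002, -0.582, -0.813, 1123.619], [0.0, 0.0, 0.0, 1.0]] 0.9962117346938776
top [[407.0, 0.0, 277.8], [0.0, 407.0, 207.8], [0.0, 0.0, 1.0]] [[-0.008, -0.997, 0.078, 477.269], [-1.0, 0.009, 0.007, -16.778], [-0.007, -0.078, -0.997, 1126.205], [0.0, 0.0, 0.0, 1.0]] 0.9960076530612245
0.1 [178.6966379  572.15247061 249.51063333] [-3.13987606e+00 -1.78651413e-04  2.83877650e+00]
```

View pics/scene0.png

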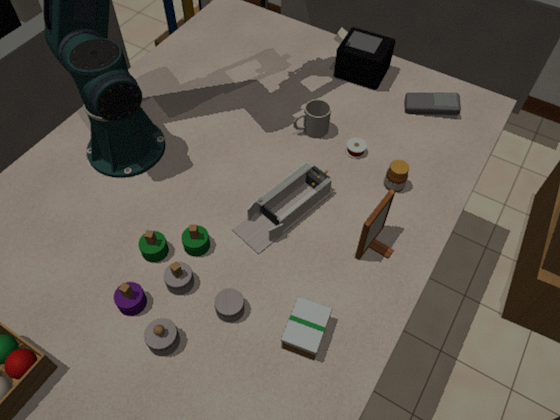

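View pics/top0.png

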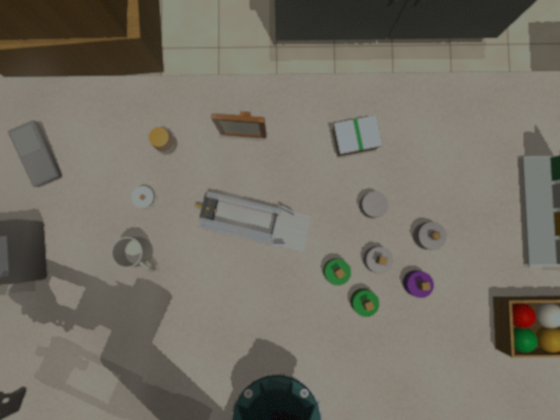

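The scene view shows the target (bare metal, square pull) at about (178,277) and at (378,259) in the top view. The ball-knob tin is at (162,337) / (431,235) and the plain tin at (230,305) / (373,203). The dispenser mouth faces the tins, with the apron at top (292,230) and the block at (208,207).

```bash
cat > h.py <<'E'
import numpy as np,cv2
def load(n): return dict(np.load(n))
def cloud(c):
    K,P=c["intrinsics"],c["pose"]; d=c["depth"]; v,u=np.mgrid[:d.shape[0],:d.shape[1]]
    X=np.stack([(u-K[0,2])/K[0,0]*d,(v-K[1,2])/K[1,1]*d,d],-1)
    return X@P[:3,:3].T+P[:3,3]
E
python3 - <<'E'
from h import *
for n,boxes in (("top0.npz",dict(tin=(360,242,396,276),ball=(412,218,450,254),plain=(355,185,392,222),disp=(190,180,315,255))),
                ("scene0.npz",dict(tin=(160,258,198,298),disp=(230,160,335,255)))):
    c=load(n);X=cloud(c);
    print(n,"table z",np.median(X[200:330,100:300,2]) )
    for k,(a,b,e,f) in boxes.items():
        R=X[b:f,a:e].reshape(-1,3)
        if k!="disp":
            lid=R[(R[:,2]>36)&(R[:,2]<60)];top=R[R[:,2]>72]
            for nm,q in(("lid",lid),("top",top)):
                if len(q)>3: print(k,nm,len(q),((q.min(0)+q.max(0))/2).round(1),np.ptp(q,0).round(1),q.mean(0).round(1))
        else:
            w=R[(R[:,2]>48)&(R[:,2]<64)]
            r=cv2.minAreaRect(w[:,:2].astype(np.float32));print("walls",len(w),r,cv2.boxPoints(r).round(1).tolist())
            p=R[(R[:,2]>2.2)&(R[:,2]<70)]
            r=cv2.minAreaRect(p[:,:2].astype(np.float32));print("plate",len(p),r,cv2.boxPoints(r).round(1).tolist())
E
```

```text
top0.npz table z 1.9365416207131148
tin lid 486 [ 424.4 -273.1   46.5] [68.4 67.5 20.9] [ 424.3 -271.3   47.1]
tin top 77 [ 445.6 -151.   600.9] [  63.4  268.5 1050.6] [ 430.5 -242.8  207.9]
ball lid 583 [ 486.4 -413.6   46.5] [73.8 72.3 19.9] [ 486.2 -410.8   50.5]
ball top 66 [ 486.1 -220.1  599.4] [  20.6  406.6 1053.7] [ 485.8 -388.9  141.3]
plain lid 556 [ 571.5 -266.4   44.6] [67.3 68.6 16.5] [ 571.1 -265.6   47.1]
walls 1297 ((536.5755004882812, 76.2773208618164), (242.7624053955078, 104.5831527709961), 75.78672790527344) [[456.1000061035156, -28.5], [557.5, -54.20000076293945], [617.0999755859375, 181.10000610351562], [515.7000122070312, 206.8000030517578]]
plate 5821 ((541.3224487304688, 62.955963134765625), (345.3994140625, 205.12693786621094), 89.54804992675781) [[437.3999938964844, -108.9000015258789], [642.5, -110.5], [645.2000122070312, 234.8000030517578], [440.1000061035156, 236.5]]
scene0.npz table z 1.2098586571721626
tin lid 500 [ 421.9 -277.9   48.3] [69.7 70.3 23.2] [ 427.1 -281.6   46. ]
tin top 89 [ 667.2 -455.2  598.6] [ 514.9  379.1 1050. ] [ 434.9 -286.9  107.4]
walls 1151 ((533.9170532226562, 73.15055847167969), (248.32972717285156, 105.42086791992188), 76.71527099609375) [[454.1000061035156, -35.599998474121094], [556.7000122070312, -59.79999923706055], [613.7000122070312, 181.89999389648438], [511.1000061035156, 206.10000610351562]]
plate 4955 ((514.4757080078125, 68.90203857421875), (310.24493408203125, 328.7371520996094), 32.263710021972656) [[295.6000061035156, 125.0999984741211], [471.0, -152.89999389648438], [733.4000244140625, 12.699999809265137], [557.9000244140625, 290.70001220703125]]
```

```bash
python3 - <<'E'
from station import *
import cv2,numpy as np
for i,p in enumerate([[520,50,300],[425,-273,270]]):
    r.move_pose(p,[np.pi,0,2.9]); s=read_state()
    c=viewer.read_camera("wrist"); np.savez(f"w{i}.npz",ee=s["ee_pos"],rot=s["ee_rot"],**c)
    cv2.imwrite(f"pics/w{i}.png",c["pixels"][:,:,::-1]); print(s["time_s"],s["ee_pos"],s["ee_rot"],s["joints"])
print(c["intrinsics"],c["tool_from_camera"].round(3),(c["depth"]>0).mean())
E
```

```text
2.3333 [519.92656133  50.76840173 299.9287011 ] [ 3.14130021e+00 -1.88597895e-04  2.90096791e+00] [-3.51619210e-02  2.02732583e-01  1.60655368e+00  3.34218724e-04
  1.33243137e+00 -1.36541241e+00]
3.6583 [ 425.5290777  -272.19591623  270.09120603] [3.14106044e+00 3.38383877e-04 2.90069992e+00] [-7.06343340e-01  2.02726352e-01  1.68380803e+00  6.60115351e-04
  1.25499483e+00 -2.03645202e+00]
[[325.1922621    0.         275.34800011]
 [  0.         325.1922621  214.57459307]
 [  0.           0.           1.        ]] [[-1.00000e-03 -9.66000e-01 -2.59000e-01  6.50780e+01]
 [ 1.00000e+00 -1.00000e-03  0.00000e+00 -6.33000e-01]
 [-1.00000e-03 -2.59000e-01  9.66000e-01 -1.23573e+02]
 [ 0.00000e+00  0.00000e+00  0.00000e+00  1.00000e+00]] 0.981313775510204
```

View pics/w0.png

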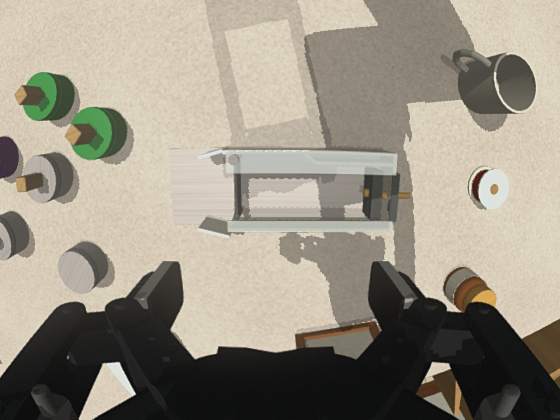

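View pics/w1.png

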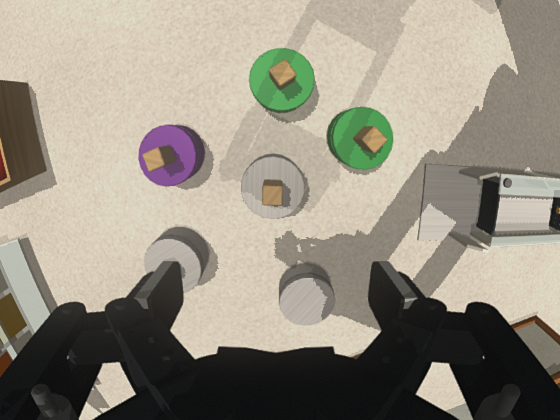

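The w0 view shows the plate's left edge at (170–174, 150–224), the hinge pin near (233,158), the gate near column 238 and the block at columns 365–398. In w1 the target tin is at (272,187), its square pull's top at (272,186) and front at (272,200).

```bash
cat >> h.py <<'E'
from scipy.spatial.transform import Rotation as Rn
def wpose(c):
    T=np.eye(4);T[:3,:3]=Rn.from_euler('xyz',c["rot"]).as_matrix();T[:3,3]=c["ee"];return T@c["tool_from_camera"]
def rays(c,uv):
    K=c["intrinsics"];d=(np.asarray(uv,float)-K[:2,2])/K[0,0];t=np.linalg.norm(d,axis=-1,keepdims=True)
    return np.concatenate([d*np.sinc(t/np.pi),np.cos(t)],-1)
def toplane(c,uv,z):
    P=wpose(c);d=rays(c,uv)@P[:3,:3].T;return P[:3,3]+d*((z-P[2,3])/d[...,2:])
def wcloud(c):
    v,u=np.mgrid[:420,:560];d=rays(c,np.stack([u,v],-1));P=wpose(c)
    return (d/d[...,2:]*c["depth"][...,None])@P[:3,:3].T+P[:3,3]
def proj(c,X):
    P=wpose(c);q=(X-P[:3,3])@P[:3,:3];rr=np.linalg.norm(q[...,:2],axis=-1,keepdims=True)
    K=c["intrinsics"];return K[:2,2]+K[0,0]*np.arctan2(rr,q[...,2:])*q[...,:2]/np.maximum(rr,1e-9)
def rect(c,o,a,z,xr,yr,s=3):  # image: x right, y up, s px/mm
    x,y=np.meshgrid(np.arange(*xr,1/s),np.arange(yr[1],yr[0],-1/s))
    X=np.stack([o[0]+x*np.cos(a)-y*np.sin(a),o[1]+x*np.sin(a)+y*np.cos(a),0*x+z],-1)
    m=proj(c,X).astype(np.float32);return cv2.remap(c["pixels"],m[...,0],m[...,1],cv2.INTER_LINEAR)
E
python3 - <<'E'
from h import *
c=load("w1.npz");X=wcloud(c);hsv=cv2.cvtColor(c["pixels"],cv2.COLOR_RGB2HSV)
R=X[150:225,235:310].reshape(-1,3);H=hsv[150:225,235:310].reshape(-1,3)
lid=R[(R[:,2]>40)&(R[:,2]<52)];top=R[(R[:,2]>82)&(R[:,2]<92)]
print("zs",np.median(lid[:,2]),np.median(top[:,2]),"table",np.median(X[300:340,200:260,2]))
print("lid",cv2.minEnclosingCircle(lid[:,:2].astype(np.float32)))
print("top",len(top),cv2.minAreaRect(top[:,:2].astype(np.float32)),top.mean(0))
print("wood px",[cv2.minAreaRect(np.argwhere((hsv[150:225,235:310,1]>90)).astype(np.float32))])
c=load("w0.npz");X=wcloud(c)
print("plate corners",toplane(c,[[170,149],[174,224]],4).round(1).tolist(),"pin",toplane(c,[232,158],55).round(1))
hw=X[140:245,160:410].reshape(-1,3)
print(np.histogram(hw[:,2],bins=np.arange(-4,70,3)))
o=toplane(c,[232,158],55);a=np.radians(76);yv=np.array([-np.sin(a),np.cos(a)]);o2=o[:2]-44*yv;print("origin guess",o2)
ims=[rect(c,o2,a,z,(-110,205),(-70,70),2.5) for z in(4,55)]
im=np.vstack(ims);im=np.clip(im*1.4,0,255).astype(np.uint8);print(im.shape);cv2.imwrite("pics/rect.png",cv2.resize(im,None,fx=.8,fy=.8)[:,:,::-1] if im.shape[0]>600 else im[:,:,::-1])
E
```

```text
zs 45.89053306771649 85.77977397392954 table -0.008022900068795025
lid ((422.6801452636719, -275.32342529296875), 35.00181579589844)
top 420 ((423.17388916015625, -275.43572998046875), (19.526683807373047, 20.31755828857422), 75.86396789550781) [ 422.45853163 -275.22888974   85.69350615]
wood px [((44.5, 36.5), (19.0, 19.0), 90.0)]
plate corners [[444.7, -75.3, 4.0], [545.2, -101.2, 4.0]] pin [476.   10.3  55. ]
(array([ 790, 6454, 8810, 1083,   88,  142,  151,   92,  171,  140,  167,
        119,   97,  103,  168,  411,  420,  242,   81,  413, 3057, 2865,
         74,   10]), array([-4, -1,  2,  5,  8, 11, 14, 17, 20, 23, 26, 29, 32, 35, 38, 41, 44,
       47, 50, 53, 56, 59, 62, 65, 68]))
origin guess [ 5.18711064e+02 -3.34428369e-01]
(700, 788, 3)
```

View rect.

View pics/rect.png

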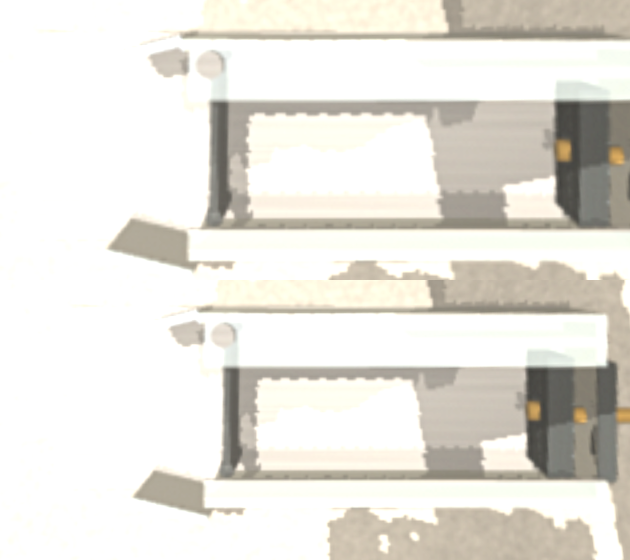

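The rectified picture (2 px/mm) shows the lane well aligned at 76°, the slot edges at rows 366 and 478 (56 mm apart), the pin at (224,335), and the wall end at col 606. I'll refine this with the lip depth points.

```bash
python3 - <<'E'
from h import *
o=np.array([518.7,-.3]);a=np.radians(76)
R=np.array([[np.cos(a),np.sin(a)],[-np.sin(a),np.cos(a)]])
c=load("w0.npz");X=wcloud(c)[140:245,160:410].reshape(-1,3)
L=(X[:,:2]-o)@R.T; z=X[:,2]
print("lip z",np.median(z[(z>54)&(z<64)]))
m=(z>56)&(z<62)
up=[];lo=[];xs=np.arange(20,181,4)
for x in xs:
    s=m&(abs(L[:,0]-x)<2);y=L[s,1]
    up.append(y[y>0].min());lo.append(y[y<0].max())
for n,e in(("up",up),("lo",lo)):
    p=np.polyfit(xs,e,1);print(n,"slope deg",np.degrees(np.arctan(p[0])),"y at 90",np.polyval(p,90),"sd",np.std(e-np.polyval(p,xs)))
s=m&(L[:,0]>0);print("x ext lip",L[m,0].min(),L[m,0].max(),"y ext",np.percentile(L[s,1],[.5,99.5]))
for y0 in(-48,-34,34,40,46):
    q=L[m&(abs(L[:,1]-y0)<3),0];print(y0,q.min(),q.max())
pl=(z>2.5)&(z<6);print("plate xmin",[L[pl&(abs(L[:,1]-y)<3)&(L[:,0]<-50),0].min().round(1) for y in(-40,-20,0,20,40)], "y ext",np.percentile(L[pl&(L[:,0]<-55)&(L[:,0]>-90),1],[1,99]))
bl=(z>38)&(z<50)&(abs(L[:,1])<24)
print("gate top x",np.percentile(L[bl&(L[:,0]<50),0],[5,50,95]),"block top x",np.percentile(L[bl&(L[:,0]>100),0],[1,50,99]),np.median(z[bl]))
E
```

```text
lip z 58.90032971910679
up slope deg -0.06225231107470951 y at 90 27.967915576258886 sd 0.3026556084639054
lo slope deg -0.1700961260325193 y at 90 -29.035323623486313 sd 0.20079821889539945
x ext lip -45.19087556640371 198.06559061266728 y ext [-43.03784779  53.52064329]
-48 -25.536566984066788 -6.024805007691021
-34 -7.807500437039133 192.2727692877431
34 -6.797596831082101 191.99873971792644
40 -6.516029992181549 191.79172418844078
46 -39.1497468229784 192.40100223178283
plate xmin [np.float64(-92.7), np.float64(-92.2), np.float64(-92.1), np.float64(-92.8), np.float64(-93.1)] y ext [-49.8612485   52.78599041]
gate top x [0.43312273 2.8103127  4.21588571] block top x [166.64112362 176.55718932 218.84578488] 43.96232106246629
```

```bash
cat >> h.py <<'E'
A=np.radians(75.88);O=np.array([519.65,1.83]);ORI=[np.pi,0,A+np.pi/2]
RD=np.array([[np.cos(A),-np.sin(A)],[np.sin(A),np.cos(A)]])
def W(x,y,z): return [*(O+RD@[x,y]),z]
def show(s,tag=""):
    print(tag,round(s["time_s"],2),"disp",(RD.T@(s["ee_pos"][:2]-O)).round(2),"z",round(s["ee_pos"][2],2),"F",(RD.T@s["force"][:2]).round(2),round(s["force"][2],2),"M",np.round(s["moment"],2),"open",round(s["opening"],1),"g",round(s["gripper_force"],1))
E
python3 - <<'E'
from station import *
from h import *
r.move_pose([422.8,-275.4,130],ORI); show(read_state(),"above")
r.movel([422.8,-275.4,75.5],velocity=80); show(read_state(),"down")
hand.grab(50); show(read_state(),"grab")
r.movel([422.8,-275.4,150],velocity=100); r.sleep(.2);show(read_state(),"lift")
try:
    r.movel(W(-70,0,150),ORI,velocity=180)
except r.Unreachable: print("unreach")
r.sleep(.2);show(read_state(),"apron")
s=read_state();c=viewer.read_camera("wrist"); np.savez("w2.npz",ee=s["ee_pos"],rot=s["ee_rot"],**c)
cv2.imwrite("pics/w2.png",c["pixels"][:,:,::-1])
E
```

```text
above 4.33 disp [-292.13   25.42] z 130.57 F [-0.5  -0.95] 0.76 M [-0.03 -0.   -0.03] open 85.6 g 0.0
down 5.16 disp [-292.66   25.91] z 75.86 F [0.08 0.54] 0.22 M [ 0.05  0.01 -0.02] open 85.5 g 0.0
grab 5.77 disp [-292.48   26.28] z 75.7 F [0.03 1.16] 3.53 M [-0.01  0.11 -0.01] open 19.1 g 49.8
lift 6.86 disp [-292.28   26.76] z 149.3 F [0.38 0.32] -1.89 M [ 0.01 -0.   -0.02] open 19.0 g 49.2
apron 8.45 disp [-7.071e+01  3.000e-02] z 149.98 F [-0.26  0.01] -3.14 M [0.03 0.02 0.05] open 19.4 g 49.2
```

View pics/w2.png

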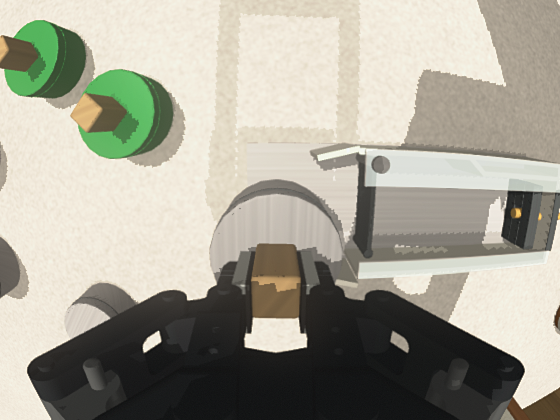

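The tin is held upright, with its lid arc at rows 180–290 around column 277 and the pull centred between the pads. The gate is at column 362 ahead. I'll measure the in-hand offset from the lid's rim, then set the tin down.

```bash
python3 - <<'E'
from station import *
from h import *
from scipy.optimize import least_squares
c=load("w2.npz");X=wcloud(c)[160:330,195:360].reshape(-1,3);z=X[:,2]
print(np.histogram(z[(z>60)&(z<140)],bins=np.arange(60,141,4)))
zl=np.median(z[(z>105)&(z<128)]);lid=X[abs(z-zl)<2.5][:,:2];q=(lid-O)@RD
ctr=(c["ee"][:2]-O)@RD; print("lid z",zl,"ee",ctr,c["ee"][2])
ang=np.arctan2(*(q-ctr).T[::-1]);rim=[]
for b in np.radians(np.arange(-10,191,6)):
    s=abs(ang-b)<.05
    if s.sum()>3: rim.append(q[s][np.linalg.norm(q[s]-ctr,axis=1).argmax()])
rim=np.array(rim);f=least_squares(lambda p:np.linalg.norm(rim-p,axis=1)-34.6,ctr,loss="soft_l1")
off=f.x-ctr;print("tin offset from TCP",off.round(2),"rms",np.sqrt(np.mean(f.fun**2)),len(rim))
E
```

```text
(array([   0,    0,    0,   13,   80,   80,   85,   88,  104,   96,  102,
         57,  230,  133, 2467, 4376,  108,  124,  151,  284]), array([ 60,  64,  68,  72,  76,  80,  84,  88,  92,  96, 100, 104, 108,
       112, 116, 120, 124, 128, 132, 136, 140]))
lid z 120.20204364688277 ee [-7.07100935e+01  2.97063408e-02] 149.98366436484292
tin offset from TCP [-0.5   0.18] rms 0.5767737265413352 33
```

```bash
python3 - <<'E'
from station import *
from h import *
r.movel(W(-70,0,84),ORI,velocity=80); r.sleep(.2); show(read_state(),"low")
print(r.movel(W(-70,0,77),ORI,velocity=15,stop_force=3)); s=read_state();show(s,"touch")
z=s["ee_pos"][2]+0.5
r.movel(W(-70,0,z),ORI,velocity=15); r.sleep(.2); show(read_state(),"raised")
for x in(-50,-30,-15,-5):
    hit=r.movel(W(x,0,z),ORI,velocity=40,stop_force=10); show(read_state(),f"{x} {hit}")
    if hit: break
E
```

```text
low 9.68 disp [-70.02  -0.39] z 84.5 F [-0.68 -0.13] -2.84 M [ 0.01  0.02 -0.  ] open 19.3 g 49.2
True
touch 10.05 disp [-69.91  -0.29] z 79.69 F [0.7  1.04] 5.85 M [-0.08  0.13 -0.01] open 19.4 g 50.2
raised 10.5 disp [-69.98   0.23] z 79.95 F [-0.01 -0.53] -3.41 M [ 0.03  0.01 -0.  ] open 19.4 g 49.2
-50 False 11.15 disp [-49.82   0.  ] z 80.2 F [ 0.12 -0.03] -2.7 M [ 0.02 -0.01  0.03] open 19.2 g 49.2
-30 False 11.8 disp [-29.94   0.09] z 80.17 F [-2.37  0.23] -1.84 M [-0.29  0.12  0.03] open 19.2 g 49.3
-15 False 12.32 disp [-14.96  -0.27] z 80.18 F [-4.49 -0.09] -3.24 M [-0.67  0.05  0.02] open 19.3 g 49.2
-5 False 12.72 disp [-5.04 -0.97] z 80.42 F [-3.8  -2.33] -2.57 M [-0.86 -0.29 -0.02] open 18.8 g 49.3
```

```bash
python3 - <<'E'
from station import *
from h import *
z=80.2
for x in(5,15,30,45,60,75,90,100,106):
    hit=r.movel(W(x,0,z),ORI,velocity=40,stop_force=12); show(read_state(),f"{x} {hit}")
    if hit: break
E
```

```text
5 False 13.12 disp [ 4.83 -1.67] z 80.62 F [-4.33 -4.45] -2.69 M [-1.09 -0.56  0.11] open 19.1 g 49.2
15 False 13.53 disp [15.26 -1.88] z 80.74 F [-2.91 -3.97] -2.65 M [-0.73 -0.61  0.05] open 18.8 g 49.3
30 False 14.05 disp [30.59 -1.06] z 80.58 F [ 0.34 -4.64] -1.94 M [-0.06 -0.84 -0.05] open 19.2 g 49.8
45 False 14.57 disp [ 4.517e+01 -2.000e-02] z 80.18 F [-0.36 -3.57] -2.46 M [-0.29 -0.69  0.02] open 19.3 g 49.4
60 False 15.1 disp [60.52  0.19] z 80.12 F [ 1.41 -3.19] -4.19 M [-0.07 -0.56 -0.06] open 19.1 g 49.5
75 False 15.62 disp [75.92 -0.48] z 80.39 F [ 2.96 -4.21] -2.88 M [ 0.45 -0.67 -0.07] open 19.3 g 49.7
90 False 16.15 disp [90.78 -0.45] z 80.35 F [ 3.75 -3.51] -3.44 M [ 0.53 -0.75 -0.01] open 19.6 g 49.6
100 False 16.55 disp [99.85  1.36] z 79.8 F [0.77 0.56] -1.82 M [0.06 0.   0.02] open 19.4 g 49.7
106 False 16.85 disp [106.13   0.26] z 80.1 F [ 0.27 -0.58] -2.82 M [-0.   -0.04  0.03] open 19.3 g 49.7
```

```bash
python3 - <<'E'
from station import *
from h import *
z=80.0
hit=r.movel(W(138,0,z),ORI,velocity=12,stop_force=4); s=read_state();show(s,f"feel {hit}")
x=(RD.T@(s["ee_pos"][:2]-O))[0]
r.sleep(.15);show(read_state(),"settle")
for i in range(12):
    if not hit: break
    f=np.mean([(r.sleep(.04),-(RD.T@read_state()["force"][:2])[0])[1] for _ in range(5)])
    print(round(x,2),f.round(2))
    if f>8: break
    x+=0.4 if f<6 else 0.2; r.movel(W(x,0,z),ORI,velocity=10)
r.sleep(.6); show(read_state(),"pressed")
E
```

```text
feel True 18.69 disp [130.15   0.3 ] z 79.7 F [-0.47  0.21] 4.93 M [-0.28 -0.04 -0.06] open 19.5 g 50.7
settle 18.84 disp [130.13   0.28] z 79.68 F [-0.53  0.12] 5.89 M [-0.3  -0.06 -0.07] open 19.4 g 50.8
130.15 0.52
130.55 2.52
130.95 4.93
131.35 6.04
131.55 7.06
131.75 7.47
131.95 8.79
pressed 22.46 disp [130.59   0.33] z 79.76 F [-9.16 -0.77] -0.53 M [-1.54  0.15 -0.  ] open 19.2 g 50.1
```

```bash
python3 - <<'E'
from station import *
from h import *
r.movel(W(130.8,0,79.8),ORI,velocity=10); r.sleep(.2); show(read_state(),"relaxed")
hand.gripper_open(); r.sleep(.2); show(read_state(),"open")
r.movel(W(130.5,0,150),ORI,velocity=80); show(read_state(),"up")
r.movel(W(90,-60,250),ORI,velocity=150); r.sleep(.3); s=read_state(); show(s)
c=viewer.read_camera("wrist"); np.savez("w3.npz",ee=s["ee_pos"],rot=s["ee_rot"],**c)
cv2.imwrite("pics/w3.png",c["pixels"][:,:,::-1])
X=wcloud(c).reshape(-1,3);L=(X[:,:2]-O)@RD;z=X[:,2]
m=(z>84)&(z<95)&(abs(L[:,1])<20)&(L[:,0]>80)&(L[:,0]<175)
print("pull top",m.sum(),L[m].mean(0),np.ptp(L[m],0),np.median(z[m]))
E
```

```text
relaxed 22.93 disp [130.38   0.32] z 79.73 F [-5.59  0.42] -0.94 M [-1.06  0.29 -0.05] open 19.2 g 50.1
open 23.78 disp [ 1.3081e+02 -3.0000e-02] z 79.81 F [ 0.08 -0.35] 0.17 M [ 0.02 -0.02  0.01] open 84.9 g 0.0
up 24.81 disp [130.34   0.41] z 149.53 F [0.03 0.33] -0.17 M [-0.03 -0.02  0.  ] open 85.5 g 0.0
 26.08 disp [ 90.19 -59.48] z 249.46 F [ 0.18 -0.28] 0.36 M [-0.04 -0.02  0.03] open 85.4 g 0.0Traceback (most recent call last):
  File "<stdin>", line 9, in <module>
  File "h.py", line 16, in wcloud
    v,u=np.mgrid[:420,:560];d=rays(c,np.stack([u,v],-1));P=wpose(c)
                                                           ~~~~~^^^
  File "h.py", line 9, in wpose
    T=np.eye(4);T[:3,:3]=Rn.from_euler('xyz',c["rot"]).as_matrix();T[:3,3]=c["ee"];return T@c["tool_from_camera"]
                                             ~^^^^^^^
KeyError: 'rot'
```

View pics/w3.png

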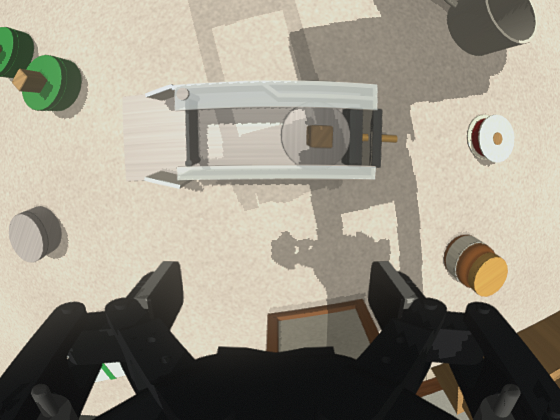

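The gate is shut (column 192) and the tin stands with its lid at about (315,137), touching the block at column 350. A quick numeric check comes before handing in.

```bash
python3 - <<'E'
from h import *
c=load("w3.npz");X=wcloud(c).reshape(-1,3);L=(X[:,:2]-O)@RD;z=X[:,2]
s=lambda a,b,x0,x1:(z>a)&(z<b)&(abs(L[:,1])<26)&(L[:,0]>x0)&(L[:,0]<x1)
p=s(86,94,100,160);print("pull",p.sum(),L[p].min(0),L[p].max(0),z[p].mean())
l=s(47,54,80,180);print("lid x",L[l,0].min(),L[l,0].max(),"z",np.median(z[l]))
b=s(41,46.5,155,190);print("block x",np.percentile(L[b,0],[2,50]))
g=s(38,47,-15,20);print("gate x by y",np.polyfit(L[g,1],L[g,0],1))
E
```

```text
pull 513 [119.74914935 -10.25920237] [139.41404759  10.25182393] 89.70612659340239
lid x 96.17256570004393 164.0734404248178 z 49.94201490285286
block x [164.84521031 172.38967226]
gate x by y [0.00745058 1.59494057]
```

Upright, centred, touching the block, gate slope about 0.007 rad (shut).

```bash
python3 -c "
from station import *
print(job.finish_job())"
```

```text
the job is handed in; nothing more can be done
None
```

I loaded the tin, pressed it against the stop at about 9 N and let go; it stands upright and centred against the stop with the gate shut. The job is handed in at about 26 s, and no verdict came back.

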